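# Flip down the length stop and lay the offcut against it

### The arm

A 6-joint arm with a two-finger parallel gripper is mounted at the origin on a cart in front of the work surface, level with it; the furniture and walls round the work are solid. World frame = base frame: x ahead of the robot, y to its left, z up, the work surface at z = 0. Lengths are in m, angles in degrees, forces in N, time in s.
With the tool pointing down it reaches from about 0.3 to 0.75 m from the base axis. Payload 8.5 kg.
Tool frame: the origin (TCP) lies on the mounting face of the last link; the fingertips stand tip_extent ahead of it and the grasp point (between the pads) lies 155 mm ahead of it (tip_extent is the distance from the TCP to the fingertips, in m); z points along the fingers, y is the line along which they close (so a half turn about z gives the same grasp; the last joint's range is limited). The gripper opens to 85 mm and grips with 20 to 120 N. Pads are 22 mm wide; open, the fingers measure 114 mm over their backs; the gripper's body (76 mm by 85 mm) begins 54 mm behind the grasp point. The pads swing forward as they close: fully open they stand 13 mm farther back than shut.
Start: joints at [-86.591, 21.807, 74.336, -0, 83.858, -12.336], TCP at [0.149, -0.529, 0.405] pointing down, gripper open.
Joint ranges: [-178.18, 178.18], [-50.72, 133.34], [12.68, 142.11], [-81.47, 261.47], [9.98, 163.14], [-165.26, 165.26]. Speed limits (degrees/s): [136.94, 136.94, 180, 180, 180, 180].

### API

Orientations are given as a 3x3 rotation matrix whose columns are the frame's x, y, z axes.
In Python, from rig import observe, get_image, camera_params, close_job, tip_extent gives the robot as it stands.
- The arm moves only by the shell command python3 -m creep 'ROWS' [FORCE]. ROWS is JSON, a list of rows, each an object with "jaw": the gripper's target within -1 to 1 (shut at 1, half-way at 0, fully open at -1); "travel": the shift along the world's x, y, z in mm, a list of three; "roll": the turn about the world's z in rad. A call has 1 to 12 rows; each row is the pose to reach, as a shift and turn from the pose commanded when the call began; what a row does not reach only later rows make up. A row lasts 1/10 s, in which the tool goes at most 50 mm and 8.59 degrees, less where a joint would pass 70% of its speed; a pose out of reach is approached as far as the arm can. A call with a gripper value outside its range is refused whole. The fingers move at their own pace and stop on an object; FORCE is the grip in N (left out, the last holds). Time passes only in rows, so rows that repeat a pose let the fingers close. It gives the time, the measured TCP pose, the force, the opening and the grip force at its end, in the units of the state.
- observe(): the state, without advancing time (a new reading comes with each control period).
- get_image(name): name is "scene" or "side" or "wrist"; returns (picture, depth): 420x560x3 uint8, red, green, blue; 420x560 float32, m along the optical axis (not along the pixel's ray), 0 where there is no reading.
- camera_params(name): a dict with "mtx" (3x3 intrinsics, pixels), "extrinsics" (4x4, takes a point from camera to world coordinates). Camera axes: x right, y down, z forward; pixel columns grow to the right and rows downward; lengths in m; the calibration is good to about 2 mm. A picture is of the moment at which its call begins: read the wrist's pose just before it. camera_params takes no time and is no camera call; for the wrist camera it gives the pose at the moment of the call.
- close_job(): hands the job in; it is judged then, once.
The state is a dict: "time_s": time; "q": joint angles; "qvel": joint speeds; "joint_efforts": joint torques, N m; "position": TCP position; "tool_rot": TCP orientation; "ft_force": force on the tool from outside, world axes, zero at the start; "wrist_torque": the same for the moment, N m; "grip_width": finger opening in m; "gripper_force": force on a finger pad.
Only numpy, scipy, OpenCV 4.12 (cv2) and the standard library are available. Lean on these libraries where they do the work, as an engineer would, in place of code of your own. Each camera call takes 0.05 s, during which the arm holds its last target. There are 200 camera calls.

### The job

Set up the saw board for cutting the offcut to length, only by pushing with the fingertips or the outside of the fingers: grip and lift nothing. First flip the aluminium stop on the fence over and fully down, then tip over the timber offcut that stands on end on the board, and push it snug along the fence with its end against the stop. Do not disturb the tools lying round the board.

Things in the scene. Friction and masses are not known exactly. Their poses are not given: they have to be found in the camera images.
- saw_board: Saw board fixed to the bench: plywood base 220 (x) x 420 (y) x 18 mm, wooden fence along its far side. Origin: centre of the underside, on the bench; +x away from the robot, square to the fence, +y left along it. Base top at z = 18 mm. Fence: 22 mm thick, full length, working face (yellow scale) at x = 75 mm, top at z = 63 mm. The saw kerf at y = 5 mm is only a line.
- stop_carriage: Black carriage of the flip stop, 40 mm wide along the fence, clamped on the fence's top at a place that varies (red knob behind, need not be touched). Origin: middle of the fence's top, 11 mm behind its working face, 63 mm above the bench; axes parallel to the saw board's. It stands 23 mm above the fence's top.
- stop_hinge (a point): Centre of the flip stop's hinge axis, which runs along the fence (y of the saw board): 14 mm above the fence's top, 17 mm behind the fence's working face.
- flip_stop (a joint): Flip stop angle, rad: 0 fully down (end stop), 1.55 to 1.8 parked: arm up, foot pointing at the robot; limit 1.9. Aluminium L, 22 mm wide, centred on the hinge. Flipped by pushing the arm's back towards the robot until it leans well over, then pressing it down (pressing straight down on the parked foot only jams). Friction hinge: stays where left; 2 to 4 N needed.
- stop_elbow (a point): Screw head in the flat outer face of the flip stop's arm, over its foot, 36 mm from the hinge along the arm, 6 mm off it: the top side when down, the back (away from the robot) when parked. Foot, when down: 26 mm deep (23 to 49 mm from the hinge towards the robot), 22 mm wide, 6 mm clear of the fence's face, 27 mm above the bench at its lower end.
- offcut: Sawn brown timber offcut, square bar 38 x 38 x 140 mm, 0.08 to 0.15 kg; starts standing on end on the saw board's base, right of the stop, turned up to 0.25 rad from square. Its own y axis is the long axis (up at the start); it spans x = -19..19, z = 0..38, y = -70..70 mm: the origin is the middle of one long face.
- offcut_mid (a point): Centre of the offcut's volume.
- offcut_bottom_end (a point): Centre of the offcut's end face that stands on the board at the start.
- offcut_top_end (a point): Centre of the offcut's other end face, 140 mm up at the start.
- chisel: Bystander: chisel with yellow handle, 210 mm long, 25 mm high, lying right of the board. Origin: under its middle.
- scraper: Bystander: scraper with wooden handle, 170 mm long, 50 mm wide, right of the board. Origin: under its middle.
- tape_measure: Bystander: yellow tape measure, 70 x 98 x 40 mm, left of the board. Origin: under its middle.
- hammer: Bystander: hammer with wooden handle, 300 mm long, 29 mm high, left of the board. Origin: under its middle.
- masking_tape: Bystander: roll of masking tape, 100 mm across, 24 mm high, lying flat right of the board. Origin: under its middle.
Things that resemble listed ones, but are neither listed nor needed, are in the scene too. Of the things shaped like the offcut, the brown one is meant.

How it is judged (in metres and radians):
On the way, in this order (a step that is already met when the one before it is completed fails the run):
1. the stop is flipped fully down in front of the fence (value of joint flip_stop below 0.08 rad), for 0.2 s.
2. the offcut has been tipped over and lies on its long side on the saw board (angle between offcut's own y axis and vertical between 1.48 and 1.66 rad and z of offcut_mid in the frame of saw_board between 0.032 and 0.042 m), for 0.2 s.
At the end, for the whole second after the job is handed in: The stop is down (joint below 0.08 rad), the offcut lies on the board's base, both its ends within 4 mm of the fence, one end within 6 mm of the near flank of the stop, at rest (all of step 2 and value of joint flip_stop below 0.08 rad and x of offcut_bottom_end in the frame of saw_board between 0.052 and 0.06 m and x of offcut_top_end in the frame of saw_board between 0.052 and 0.06 m and (y of offcut_top_end in the frame of stop_carriage between -0.017 and -0.005 m or y of offcut_bottom_end in the frame of stop_carriage between -0.017 and -0.005 m) and linear speed of offcut below 0.01 m/s); the robot touches nothing.
It fails at once if the offcut is lifted: both ends of its centre line more than 38 mm above the base of the saw board (z of each of offcut_bottom_end, offcut_top_end in the frame of saw_board above 0.056 m).
It fails at once if a tool lying round the board is moved by more than 20 mm (distance of any of chisel, tape_measure, hammer, scraper, masking_tape from where it was at the start of the episode above 0.02 m).
It also fails if it takes over 58 s, if anything falls off the work surface, if the arm or the gripper's body presses on something with over 40 N, if the wrist force passes 120 N, or if a joint passes its speed limit or range.

## Working session

There is one attempt and no reset: what is moved stays moved. The work goes in short steps, Python scripts to look and compute and a shell command to move; the robot and the scene stay as the last step left them, time stands still between calls to the robot, and variables do not carry over. Pictures are saved under pics/ and viewed, at most 10 in all, crops included, and the job is handed in when it is done.

```bash
ls; mkdir -p pics; python3 - <<'E'
from rig import *
import cv2,numpy as np
o=observe();print(o['time_s'],o['position'],o['tool_rot'],tip_extent,o['grip_width'],o['ft_force'])
for n in['scene','side']:
    p,d=get_image(n);cv2.imwrite(f'pics/{n}0.png',p[:,:,::-1]);np.save(f'pics/{n}0.npy',d)
    c=camera_params(n);print(n,np.round(c['mtx'],1).tolist(),np.round(c['extrinsics'],3).tolist())
E
```

```text
pics
0.0 [ 0.14924607 -0.52931355  0.40410036] [[ 9.62472585e-01  2.71378912e-01 -9.33328912e-05]
 [ 2.71378750e-01 -9.62471506e-01  1.47419349e-03]
 [ 3.10234776e-04 -1.44419938e-03 -9.99998909e-01]] 0.1734 0.08535502561931241 [-0.28052787  0.49865766  0.31397925]
scene [[394.0, 0.0, 283.2], [0.0, 394.0, 207.2], [0.0, 0.0, 1.0]] [[-0.808, -0.353, 0.472, -0.07], [-0.589, 0.456, -0.667, 0.901], [0.021, -0.817, -0.576, 0.908], [0.0, 0.0, 0.0, 1.0]]
side [[446.7, 0.0, 275.6], [0.0, 446.7, 217.3], [0.0, 0.0, 1.0]] [[0.999, -0.021, 0.028, 0.539], [-0.034, -0.424, 0.905, -1.279], [-0.008, -0.905, -0.424, 0.701], [0.0, 0.0, 0.0, 1.0]]
```

View pics/scene0.png

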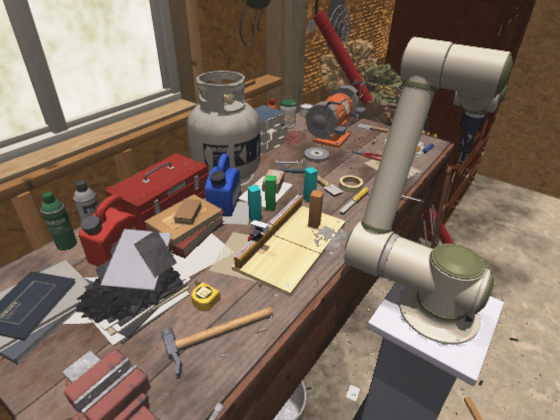

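View pics/side0.png

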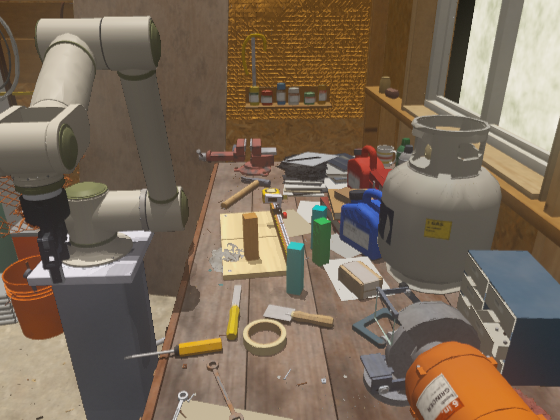

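The scene view shows the brown offcut at about (316,210), the stop with its red knob at (260,230), and the board between (240,275) and (345,215). In the side view the offcut is at (251,235) and the stop at (278,212). Next I'll compute their positions.

```bash
cat > h.py <<'E'
from rig import *
import cv2,numpy as np
def cloud(n,d,c=None):
    c=c or camera_params(n);K=c['mtx'];T=np.array(c['extrinsics'])
    v,u=np.indices(d.shape);P=np.stack([(u-K[0][2])/K[0][0]*d,(v-K[1][2])/K[1][1]*d,d],-1)
    W=P@T[:3,:3].T+T[:3,3];W[d<=0]=np.nan;return W
E
python3 - <<'E'
from h import *
for n in['scene','side']:
    p=cv2.imread(f'pics/{n}0.png');d=np.load(f'pics/{n}0.npy');W=cloud(n,d)
    hsv=cv2.cvtColor(p,cv2.COLOR_BGR2HSV)
    x,y,z=W[...,0],W[...,1],W[...,2]
    reg=(x>.2)&(x<.8)&(abs(y)<.5)
    b=reg&(abs(z-.018)<.008)&(hsv[...,0]>15)&(hsv[...,0]<35)&(hsv[...,2]>150)
    q=cv2.morphologyEx(b.astype(np.uint8),cv2.MORPH_OPEN,np.ones((3,3)))
    k,l,s,_=cv2.connectedComponentsWithStats(q);i=1+s[1:,4].argmax();print(n,'boards',[(t[:5].tolist()) for t in s[1:] if t[4]>100])
    m=q>0;big=np.isin(l,[j for j in range(1,k) if s[j,4]>800])
    print(np.median(z[big]),[np.round(r,3) for r in cv2.minAreaRect(np.float32(W[big][:,:2]))], np.round(cv2.boxPoints(cv2.minAreaRect(np.float32(W[big][:,:2]))),3).tolist())
    h=reg&(z>.07)&(z<.2)
    k,l,s,_=cv2.connectedComponentsWithStats(h.astype(np.uint8))
    for j in range(1,k):
        if s[j,4]>25:
            w=W[l==j];print(s[j].tolist(),'col',p[l==j].mean(0).astype(int)[::-1],'lo',np.round(np.percentile(w,3,0),3),'hi',np.round(np.percentile(w,97,0),3))
E
```

```text
scene boards [[241, 207, 90, 85, 3646], [319, 214, 25, 18, 269]]
0.018763347369007588 [array([0.494, 0.017]), array([0.188, 0.424]), np.float64(5.498)] [[0.3799999952316284, 0.21899999678134918], [0.42100000381469727, -0.20399999618530273], [0.6079999804496765, -0.1860000044107437], [0.5669999718666077, 0.2370000034570694]]
[304, 167, 14, 22, 248] col [ 42 112 110] lo [ 0.599 -0.272  0.073] hi [ 0.643 -0.237  0.143]
[265, 175, 12, 22, 225] col [ 49 107  60] lo [ 0.686 -0.128  0.072] hi [ 0.721 -0.088  0.142]
[248, 185, 14, 23, 271] col [ 47 118 116] lo [ 0.689 -0.032  0.073] hi [0.734 0.004 0.143]
[226, 187, 7, 17, 89] col [ 36  52 100] lo [0.789 0.009 0.072] hi [0.799 0.038 0.131]
[309, 190, 15, 29, 332] col [113  81  53] lo [ 0.479 -0.123  0.073] hi [ 0.515 -0.083  0.16 ]
[115, 208, 108, 88, 2716] col [122 116 114] lo [0.629 0.159 0.075] hi [0.796 0.496 0.169]
[250, 220, 19, 20, 237] col [121 117 119] lo [0.546 0.108 0.071] hi [0.6   0.14  0.132]
[344, 224, 39, 50, 1123] col [168 158 144] lo [0.203 0.03  0.098] hi [0.284 0.086 0.199]
side boards [[211, 211, 76, 65, 2915], [229, 310
[... 235 characters left out ...]
, -0.18799999356269836], [0.5640000104904175, 0.23800000548362732]]
[279, 154, 50, 30, 1042] col [98 93 90] lo [0.63  0.367 0.072] hi [0.792 0.493 0.16 ]
[149, 187, 40, 45, 1329] col [91 85 73] lo [ 0.203 -0.059  0.084] hi [0.299 0.014 0.196]
[328, 189, 18, 36, 236] col [131 112  96] lo [0.78  0.003 0.073] hi [0.799 0.281 0.126]
[265, 194, 17, 20, 213] col [121 111 106] lo [0.547 0.099 0.072] hi [0.6   0.137 0.131]
[311, 205, 20, 42, 673] col [ 58 109  79] lo [ 0.686 -0.139  0.074] hi [ 0.733 -0.012  0.143]
[242, 213, 16, 34, 483] col [127  95  60] lo [ 0.478 -0.13   0.073] hi [ 0.52  -0.096  0.16 ]
[287, 242, 17, 33, 500] col [ 69 116 109] lo [ 0.599 -0.285  0.072] hi [ 0.642 -0.248  0.142]
```

```bash
cat >> h.py <<'E'
import math
A=math.atan2(.041,.423);O=np.array([.5115,.018])
R=np.array([[math.cos(A),-math.sin(A)],[math.sin(A),math.cos(A)]])
def tob(W): 
    B=np.array(W,float).copy();B[...,:2]=(B[...,:2]-O)@R;return B
def tow(x,y): return R@np.array([x,y])+O
E
python3 - <<'E'
from h import *
for n in['scene','side']:
    p=cv2.imread(f'pics/{n}0.png');d=np.load(f'pics/{n}0.npy');B=tob(cloud(n,d));x,y,z=B[...,0],B[...,1],B[...,2]
    f=(abs(z-.063)<.003)&(abs(x-.086)<.02)&(abs(y)<.2)
    print(n,'fence top: n,xpct',f.sum(),np.percentile(x[f],[2,50,98]).round(4),np.polyfit(y[f],x[f],1).round(4),np.median(z[f]))
    ff=(z>.03)&(z<.056)&(abs(x-.075)<.012)&(abs(y)<.2);print('face x',ff.sum(),np.percentile(x[ff],[10,50,90]).round(4))
    for zr in[(.067,.088),(.09,.14)]:
        s=(z>zr[0])&(z<zr[1])&(abs(x-.08)<.08)&(y>.02)&(y<.2);w=B[s];print('stop',zr,s.sum(),np.percentile(w,[1,10,50,90,99],0).round(3).tolist())
    s=(z>.03)&(abs(x-.15)<.1)&(abs(y-.09)<.12)&(x>.12);
    if s.any():print('behind',s.sum(),B[s].min(0).round(3),B[s].max(0).round(3))
    s=(z>.153)&(z<.165)&(abs(x+.02)<.05)&(abs(y+.12)<.06);print('top',s.sum(),[np.round(r,3) for r in cv2.minAreaRect(np.float32(B[s][:,:2]))])
    s=(z>.03)&(z<.165)&(abs(x+.02)<.05)&(abs(y+.12)<.06);print('offc',s.sum(),[np.round(r,3) for r in cv2.minAreaRect(np.float32(B[s][:,:2]))])
E
```

```text
scene fence top: n,xpct 336 [0.0719 0.082  0.0957] [-0.004   0.0824] 0.06353505043894858
face x 339 [0.0725 0.074  0.0755]
stop (0.067, 0.088) 92 [[0.072, 0.076, 0.067], [0.074, 0.083, 0.068], [0.085, 0.102, 0.073], [0.094, 0.115, 0.085], [0.099, 0.149, 0.088]]
stop (0.09, 0.14) 177 [[0.044, 0.084, 0.095], [0.046, 0.089, 0.107], [0.069, 0.104, 0.123], [0.095, 0.107, 0.13], [0.101, 0.109, 0.133]]
behind 1 [ 0.189 -0.029  0.04 ] [ 0.189 -0.029  0.04 ]
top 84 [array([-0.023, -0.12 ]), array([0.04 , 0.043]), np.float64(9.641)]
offc 441 [array([-0.024, -0.119]), array([0.04 , 0.046]), np.float64(9.947)]
side fence top: n,xpct 223 [0.0717 0.0796 0.0953] [0.0057 0.0815] 0.06427720091192679
face x 103 [0.0719 0.0727 0.0735]
stop (0.067, 0.088) 74 [[0.071, 0.025, 0.067], [0.074, 0.066, 0.068], [0.086, 0.081, 0.073], [0.093, 0.113, 0.086], [0.098, 0.143, 0.087]]
stop (0.09, 0.14) 158 [[0.043, 0.078, 0.094], [0.047, 0.081, 0.107], [0.071, 0.085, 0.122], [0.094, 0.096, 0.13], [0.098, 0.106, 0.133]]
top 102 [array([-0.024, -0.124]), array([0.037, 0.042]), np.float64(8.28)]
offc 662 [array([-0.024, -0.126]), array([0.039, 0.049]), np.float64(8.288)]
```

```bash
python3 -m creep '[{"jaw":1,"travel":[25,45,0],"roll":-0.09},{"jaw":1,"travel":[50,80,0],"roll":-0.178},{"jaw":1,"travel":[75,120,0],"roll":-0.178},{"jaw":1,"travel":[100,160,0],"roll":-0.178},{"jaw":1,"travel":[125,200,0],"roll":-0.178},{"jaw":1,"travel":[150,240,0],"roll":-0.178},{"jaw":1,"travel":[175,280,0],"roll":-0.178},{"jaw":1,"travel":[200,320,0],"roll":-0.178},{"jaw":1,"travel":[225,360,0],"roll":-0.178},{"jaw":1,"travel":[250,400,0],"roll":-0.178},{"jaw":1,"travel":[275,440,0],"roll":-0.178},{"jaw":1,"travel":[300,480,0],"roll":-0.178}]'
```

```text
time_s: 1.3
position: [0.4498, -0.0474, 0.4046]
tool_rot: [[0.995, 0.097, -0.0], [0.097, -0.995, -0.0], [-0.0, -0.0, -1.0]]
ft_force: [0.5, 0.1, 0.1]
grip_width: -0.0001
gripper_force: 0.0
```

```bash
python3 - <<'E'
from h import *
o=observe();print(o['position'],o['tool_rot'][0])
for q in[(.136,.095),(.05,.095),(.055,.095)]:print(q,tow(*q),(tow(*q)-o['position'][:2])*1000)
print(R)
p,d=get_image('wrist');cv2.imwrite('pics/w1.png',p[:,:,::-1]);B=tob(cloud('wrist',d));x,y,z=B[...,0],B[...,1],B[...,2]
for zr in[(.067,.088),(.09,.14)]:
    s=(z>zr[0])&(z<zr[1])&(abs(x-.08)<.08)&(y>.02)&(y<.2);w=B[s]
    if s.any():print('stop',zr,s.sum(),np.percentile(w,[1,10,50,90,99],0).round(3).tolist())
E
```

```text
[ 0.44984108 -0.04737134  0.404647  ] [ 9.95310540e-01  9.67309828e-02 -2.15861951e-04]
(0.136, 0.095) [0.63770053 0.12567741] [187.85945401 173.04875123]
(0.05, 0.095) [0.55210169 0.1173806 ] [102.26060554 164.75193613]
(0.055, 0.095) [0.55707836 0.11786297] [107.23728278 165.2343091 ]
[[ 0.99533545 -0.09647459]
 [ 0.09647459  0.99533545]]
stop (0.067, 0.088) 220 [[0.074, 0.08, 0.067], [0.075, 0.083, 0.068], [0.076, 0.094, 0.069], [0.078, 0.106, 0.07], [0.078, 0.108, 0.071]]
stop (0.09, 0.14) 1979 [[0.046, 0.088, 0.106], [0.048, 0.089, 0.111], [0.055, 0.094, 0.129], [0.063, 0.107, 0.131], [0.067, 0.11, 0.132]]
```

View pics/w1.png

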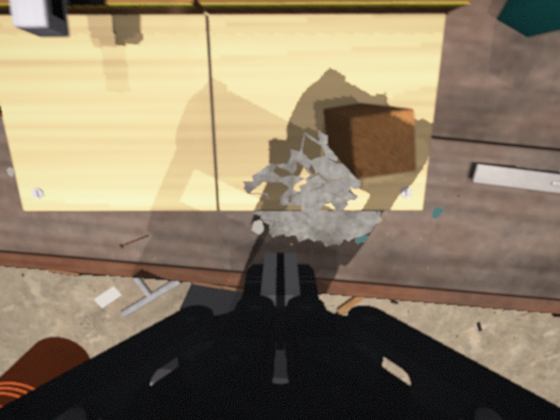

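The wrist view shows the stop's foot at the top left, about (40,12), and the offcut's top at (370,140). Both agree with the other views, with the stop at y ≈ 0.096 on the board. I'll move the fingers behind the stop.

```bash
python3 -m creep '[{"jaw":1,"travel":[32,29,0],"roll":0},{"jaw":1,"travel":[64,58,0],"roll":0},{"jaw":1,"travel":[96,87,0],"roll":0},{"jaw":1,"travel":[128,116,0],"roll":0},{"jaw":1,"travel":[160,145,0],"roll":0},{"jaw":1,"travel":[188,174,0],"roll":0},{"jaw":1,"travel":[188,174,-20],"roll":0},{"jaw":1,"travel":[188,174,-60],"roll":0},{"jaw":1,"travel":[188,174,-100],"roll":0},{"jaw":1,"travel":[188,174,-115],"roll":0},{"jaw":1,"travel":[188,174,-115],"roll":0}]'; python3 - <<'E'
from h import *
p,d=get_image('side');cv2.imwrite('pics/s1.png',cv2.resize(p[150:290,190:370,::-1],None,fx=4,fy=4))
E
```

```text
time_s: 2.45
position: [0.637, 0.1245, 0.2867]
tool_rot: [[0.995, 0.097, -0.006], [0.097, -0.995, -0.0], [-0.006, -0.001, -1.0]]
ft_force: [0.7, 0.4, 0.2]
grip_width: -0.0001
gripper_force: 0.0
```

View pics/s1.png

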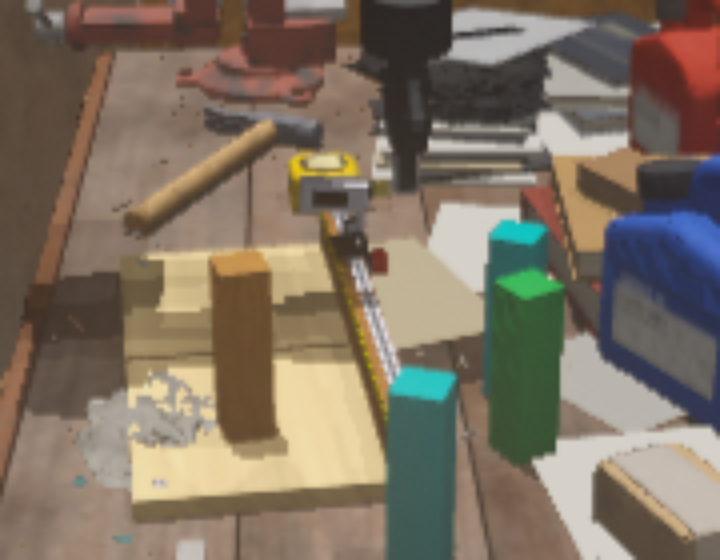

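The side crop shows the closed fingers at (405,185), behind the stop at (345,235) and above the red knob. I'll push the arm towards the robot.

```bash
python3 -m creep '[{"jaw":1,"travel":[-10,-1,0],"roll":0},{"jaw":1,"travel":[-20,-2,0],"roll":0},{"jaw":1,"travel":[-28,-3,0],"roll":0},{"jaw":1,"travel":[-36,-3.5,0],"roll":0},{"jaw":1,"travel":[-44,-4,0],"roll":0},{"jaw":1,"travel":[-52,-5,0],"roll":0},{"jaw":1,"travel":[-60,-6,0],"roll":0},{"jaw":1,"travel":[-66,-6.5,0],"roll":0},{"jaw":1,"travel":[-71,-7,-3],"roll":0},{"jaw":1,"travel":[-75,-7,-7],"roll":0},{"jaw":1,"travel":[-75,-7,-7],"roll":0}]'; python3 - <<'E'
from h import *
for n in('scene','side'):
    p,d=get_image(n);B=tob(cloud(n,d));x,y,z=B[...,0],B[...,1],B[...,2]
    s=(z>.06)&(z<.14)&(abs(x-.06)<.06)&(abs(y-.095)<.04);w=B[s]
    for a in np.arange(.03,.11,.01):
        t=w[abs(w[:,0]-a)<.005]
        if len(t):print(n,a.round(2),len(t),t[:,2].min().round(3),t[:,2].max().round(3))
    if n=='side':cv2.imwrite('pics/s2.png',cv2.resize(p[160:260,220:320,::-1],None,fx=5,fy=5))
E
```

```text
time_s: 3.6
position: [0.5617, 0.1176, 0.282]
tool_rot: [[0.995, 0.097, -0.002], [0.097, -0.995, -0.0], [-0.002, -0.0, -1.0]]
ft_force: [0.4, -0.3, -0.5]
grip_width: -0.0
gripper_force: 0.0
scene 0.03 32 0.062 0.084
scene 0.04 38 0.061 0.099
scene 0.05 80 0.063 0.14
scene 0.06 40 0.069 0.138
scene 0.07 25 0.06 0.102
scene 0.08 46 0.061 0.096
scene 0.09 52 0.063 0.088
scene 0.1 5 0.065 0.084
side 0.03 22 0.061 0.084
side 0.04 35 0.06 0.098
side 0.05 62 0.065 0.14
side 0.06 50 0.071 0.139
side 0.07 32 0.06 0.137
side 0.08 43 0.063 0.093
side 0.09 36 0.062 0.09
side 0.1 9 0.061 0.084
```

View pics/s2.png

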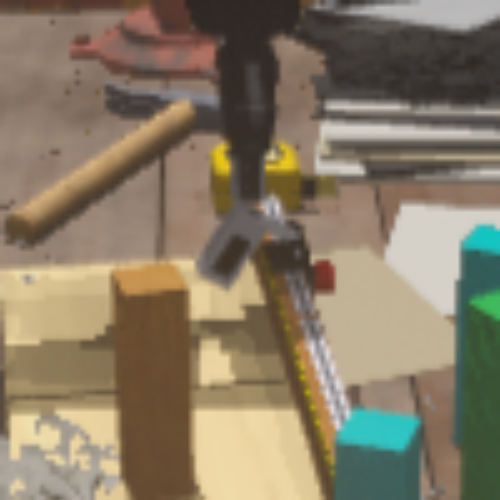

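The side crop shows the arm leaning well over, with the foot at (230,250) below the fingertips. I'll press it down.

```bash
python3 -m creep '[{"jaw":1,"travel":[-2,0,-5],"roll":0},{"jaw":1,"travel":[-3,0,-10],"roll":0},{"jaw":1,"travel":[-3,0,-15],"roll":0},{"jaw":1,"travel":[-3,0,-20],"roll":0},{"jaw":1,"travel":[-3,0,-23],"roll":0},{"jaw":1,"travel":[-3,0,-26],"roll":0},{"jaw":1,"travel":[-3,0,-28],"roll":0},{"jaw":1,"travel":[-3,0,-28],"roll":0}]'
```

```text
time_s: 4.5
position: [0.5591, 0.1177, 0.2563]
tool_rot: [[0.995, 0.097, 0.001], [0.097, -0.995, -0.0], [0.001, 0.0, -1.0]]
ft_force: [-6.5, -0.2, 15.8]
grip_width: 0.0
gripper_force: 7.8
```

```bash
python3 -m creep '[{"jaw":1,"travel":[0,0,30],"roll":0},{"jaw":1,"travel":[0,0,80],"roll":0},{"jaw":1,"travel":[0,-10,125],"roll":0},{"jaw":1,"travel":[-10,-55,145],"roll":0},{"jaw":1,"travel":[-20,-100,145],"roll":0},{"jaw":1,"travel":[-30,-145,145],"roll":0},{"jaw":1,"travel":[-40,-190,145],"roll":0},{"jaw":1,"travel":[-45,-235,145],"roll":0},{"jaw":1,"travel":[-50,-280,145],"roll":0},{"jaw":1,"travel":[-50,-280,145],"roll":0}]'; python3 - <<'E'
from h import *
c=tow(-.023,-.122);u=np.array([-math.sin(A+.16),math.cos(A+.16)]);o=observe();print(c,u,'start',c-u*.065,'delta',(c-u*.065-o['position'][:2])*1000,o['position'],o['ft_force'])
for n in('scene','side'):
    p,d=get_image(n);B=tob(cloud(n,d));x,y,z=B[...,0],B[...,1],B[...,2]
    s=(z>.066)&(z<.14)&(abs(x-.06)<.05)&(abs(y-.095)<.04);w=B[s]
    for a in np.arange(.03,.11,.01):
        t=w[abs(w[:,0]-a)<.005]
        if len(t):print(n,a.round(2),len(t),t[:,2].min().round(3),t[:,2].max().round(3),'y',np.percentile(t[:,1],[3,97]).round(3))
E
```

```text
time_s: 5.5
position: [0.5087, -0.1669, 0.3993]
tool_rot: [[0.996, 0.091, 0.0], [0.091, -0.996, -0.001], [-0.0, 0.001, -1.0]]
ft_force: [-0.7, -0.2, 0.1]
grip_width: -0.0004
gripper_force: 0.0
[ 0.50037719 -0.10564984] [-0.25381741  0.96725215] start [ 0.51687532 -0.16852123] delta [ 8.13147429 -1.64995784] [ 0.50874384 -0.16687127  0.39930622] [-0.68892777 -0.22594236  0.05677146]
scene 0.04 22 0.067 0.084 y [0.086 0.107]
scene 0.05 25 0.067 0.087 y [0.084 0.108]
scene 0.06 22 0.067 0.086 y [0.087 0.108]
scene 0.07 25 0.067 0.087 y [0.085 0.12 ]
scene 0.08 38 0.066 0.088 y [0.077 0.118]
scene 0.09 36 0.067 0.09 y [0.078 0.118]
scene 0.1 7 0.067 0.083 y [0.087 0.115]
side 0.04 13 0.069 0.086 y [0.083 0.098]
side 0.05 22 0.066 0.087 y [0.08  0.097]
side 0.06 23 0.067 0.086 y [0.08  0.103]
side 0.07 19 0.067 0.086 y [0.078 0.104]
side 0.08 31 0.066 0.087 y [0.064 0.105]
side 0.09 32 0.066 0.089 y [0.059 0.114]
side 0.1 9 0.066 0.083 y [0.074 0.108]
```

The stop is flat, with its top at 84–87 mm. Now I'll tip the offcut.

```bash
python3 -m creep '[{"jaw":1,"travel":[8,-2,-45],"roll":0},{"jaw":1,"travel":[8,-2,-90],"roll":0},{"jaw":1,"travel":[8,-2,-90],"roll":0},{"jaw":1,"travel":[4,14,-90],"roll":0},{"jaw":1,"travel":[1,25,-90],"roll":0},{"jaw":1,"travel":[-1,33,-90],"roll":0},{"jaw":1,"travel":[-3,41,-90],"roll":0},{"jaw":1,"travel":[-5,49,-90],"roll":0},{"jaw":1,"travel":[-7,57,-90],"roll":0},{"jaw":1,"travel":[-9,64,-90],"roll":0},{"jaw":1,"travel":[-11,71,-90],"roll":0},{"jaw":1,"travel":[-12,75,-90],"roll":0}]'; python3 - <<'E'
from h import *
p,d=get_image('scene');cv2.imwrite('pics/sc2.png',cv2.resize(p[150:310,210:390,::-1],None,fx=3,fy=3))
E
```

```text
time_s: 6.8
position: [0.4971, -0.0867, 0.3097]
tool_rot: [[0.995, 0.097, -0.0], [0.097, -0.995, 0.0], [-0.0, -0.0, -1.0]]
ft_force: [-0.7, -0.2, -0.3]
grip_width: 0.0001
gripper_force: 0.0
```

View pics/sc2.png

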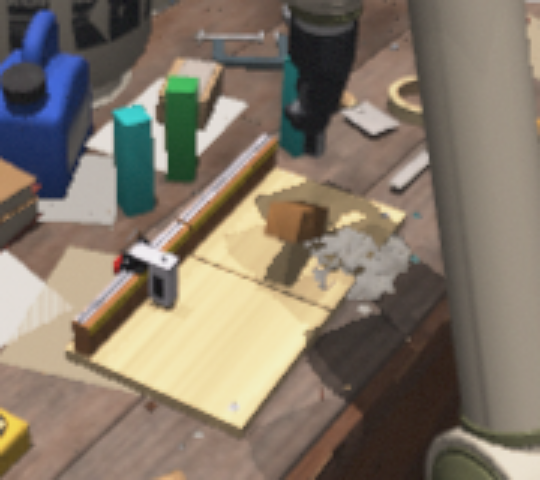

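The crop shows the stop down at (160,275) and the offcut toppling, with its end at (300,220). I'll rise and measure it.

```bash
python3 -m creep '[{"jaw":1,"travel":[0,0,20],"roll":0},{"jaw":-1,"travel":[-20,0,50],"roll":0},{"jaw":-1,"travel":[-60,10,70],"roll":0},{"jaw":-1,"travel":[-100,20,70],"roll":0},{"jaw":-1,"travel":[-130,20,70],"roll":0},{"jaw":-1,"travel":[-130,20,70],"roll":0}]'; cat >> h.py <<'E'
def off(names=('scene','side')):
    for n in names:
        p,d=get_image(n);B=tob(cloud(n,d));x,y,z=B[...,0],B[...,1],B[...,2]
        hs=cv2.cvtColor(p,cv2.COLOR_RGB2HSV)
        s=(z>.05)&(z<.075)&(x>-.13)&(x<.068)&(abs(y)<.2)&(hs[...,0]<20)&(hs[...,1]>90)
        k,l,st,_=cv2.connectedComponentsWithStats(s.astype(np.uint8))
        for j in range(1,k):
            if st[j,4]>60:
                w=B[l==j];r=cv2.minAreaRect(np.float32(w[:,:2]));print(n,st[j,4],'z',np.median(w[:,2]).round(4),[np.round(t,3) for t in r],cv2.boxPoints(r).round(3).tolist())
        cv2.imwrite(f'pics/{n}_last.png',p[:,:,::-1])
E
python3 -c "
from h import *
off();print(observe()['position'])"
```

```text
time_s: 7.45
position: [0.3647, -0.0667, 0.38]
tool_rot: [[0.995, 0.096, -0.0], [0.096, -0.995, -0.0], [-0.0, 0.0, -1.0]]
ft_force: [0.4, 0.0, -0.8]
grip_width: 0.0719
gripper_force: 0.0
scene 298 z 0.0563 [array([-0.037, -0.03 ]), array([0.039, 0.143]), np.float64(8.302)] [[-0.06700000166893005, 0.03799999877810478], [-0.04600000008940697, -0.10300000011920929], [-0.00800000037997961, -0.09799999743700027], [-0.02800000086426735, 0.0430000014603138]]
side 279 z 0.0572 [array([-0.038, -0.034]), array([0.039, 0.146]), np.float64(8.869)] [[-0.06800000369548798, 0.03500000014901161], [-0.04500000178813934, -0.10999999940395355], [-0.007000000216066837, -0.10400000214576721], [-0.029999999329447746, 0.04100000113248825]]
[ 0.36728336 -0.06754523  0.38012941]
```

The offcut is lying down at (-37,-32) mm on the board, with a yaw of 8.5°. I'll push it to the fence with both open fingers.

```bash
python3 -m creep '[{"jaw":-1,"travel":[30,25,0],"roll":0},{"jaw":-1,"travel":[53,44,-20],"roll":0},{"jaw":-1,"travel":[53,44,-60],"roll":0},{"jaw":-1,"travel":[53,44,-100],"roll":0},{"jaw":-1,"travel":[53,44,-140],"roll":0},{"jaw":-1,"travel":[53,44,-170],"roll":0},{"jaw":-1,"travel":[53,44,-182],"roll":0},{"jaw":-1,"travel":[53,44,-182],"roll":0}]'; python3 - <<'E'
from h import *
o=observe();print(tob(o['position']),o['ft_force'])
p,d=get_image('side');cv2.imwrite('pics/s3.png',cv2.resize(p[150:290,150:330,::-1],None,fx=4,fy=4))
E
```

```text
time_s: 8.35
position: [0.421, -0.0235, 0.1958]
tool_rot: [[0.995, 0.097, -0.003], [0.097, -0.995, 0.001], [-0.003, -0.002, -1.0]]
ft_force: [-0.7, 0.2, 0.1]
grip_width: 0.0855
gripper_force: 0.0
[-0.09403776 -0.03253819  0.19581011] [-0.74926614  0.17620404  0.08569808]
```

View pics/s3.png

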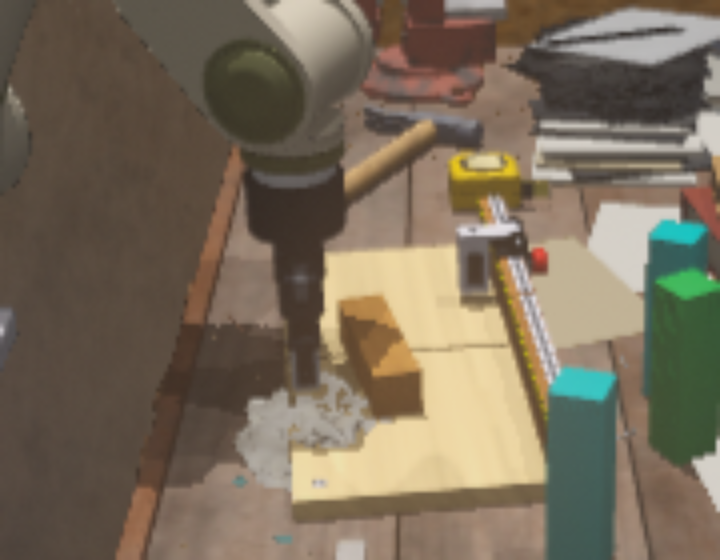

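The fingers stand in front of the bar at (310,370) and the bar lies at (380,355). I'll push towards the fence.

```bash
python3 -m creep '[{"jaw":-1,"travel":[8,1,0],"roll":0},{"jaw":-1,"travel":[16,1.5,0],"roll":0},{"jaw":-1,"travel":[24,2,0],"roll":0},{"jaw":-1,"travel":[33,3,0],"roll":0},{"jaw":-1,"travel":[42,4,0],"roll":0},{"jaw":-1,"travel":[51,5,0],"roll":0},{"jaw":-1,"travel":[60,6,0],"roll":0},{"jaw":-1,"travel":[69,7,0],"roll":0},{"jaw":-1,"travel":[78,8,0],"roll":0},{"jaw":-1,"travel":[87,8.5,0],"roll":0},{"jaw":-1,"travel":[96,9,0],"roll":0},{"jaw":-1,"travel":[100,10,0],"roll":0}]'
python3 -m creep '[{"jaw":-1,"travel":[4,0.4,0],"roll":0},{"jaw":-1,"travel":[8,0.8,0],"roll":0},{"jaw":-1,"travel":[12,1.2,0],"roll":0},{"jaw":-1,"travel":[15,1.5,0],"roll":0},{"jaw":-1,"travel":[18,1.8,0],"roll":0},{"jaw":-1,"travel":[20,2,0],"roll":0},{"jaw":-1,"travel":[20,2,0],"roll":0}]'
python3 -c "
from h import *
o=observe();print(tob(o['position']),o['ft_force']);off()"
```

```text
time_s: 9.6
position: [0.5212, -0.0134, 0.1977]
tool_rot: [[0.995, 0.097, 0.001], [0.097, -0.995, -0.0], [0.001, 0.0, -1.0]]
ft_force: [-1.8, -1.1, 0.8]
grip_width: 0.0852
gripper_force: 0.7
time_s: 10.3
position: [0.54, -0.0114, 0.1976]
tool_rot: [[0.995, 0.097, -0.002], [0.097, -0.995, -0.0], [-0.002, -0.0, -1.0]]
ft_force: [-3.3, -1.9, 0.3]
grip_width: 0.0853
gripper_force: 1.7
[ 0.02556516 -0.03198212  0.19758588] [-3.27853881 -1.86288428  0.33895542]
scene 68 z 0.0554 [array([0.05 , 0.016]), array([0.045, 0.034]), np.float64(89.687)] [[0.032999999821186066, -0.006000000052154064], [0.06700000166893005, -0.006000000052154064], [0.06700000166893005, 0.039000000804662704], [0.032999999821186066, 0.039000000804662704]]
side 187 z 0.0573 [array([ 0.052, -0.034]), array([0.147, 0.032]), np.float64(89.658)] [[0.03500000014901161, -0.1080000028014183], [0.06700000166893005, -0.1080000028014183], [0.06800000369548798, 0.039000000804662704], [0.035999998450279236, 0.039000000804662704]]
```

```bash
python3 -m creep '[{"jaw":-1,"travel":[-15,-1,0],"roll":0},{"jaw":-1,"travel":[-20,-2,40],"roll":0},{"jaw":1,"travel":[-20,-30,85],"roll":0},{"jaw":1,"travel":[0,-70,100],"roll":0},{"jaw":1,"travel":[37,-95,100],"roll":0},{"jaw":1,"travel":[37,-110,90],"roll":0},{"jaw":1,"travel":[37,-110,45],"roll":0},{"jaw":1,"travel":[37,-110,15],"roll":0},{"jaw":1,"travel":[37,-110,2],"roll":0},{"jaw":1,"travel":[37,-110,2],"roll":0}]'
python3 - <<'E'
from h import *
o=observe();print(tob(o['position']),o['ft_force'],o['grip_width']);off(('side','scene'))
E
```

```text
time_s: 11.4
position: [0.577, -0.1212, 0.1984]
tool_rot: [[0.995, 0.097, -0.003], [0.097, -0.995, 0.001], [-0.002, -0.002, -1.0]]
ft_force: [0.8, -0.6, 0.1]
grip_width: 0.0
gripper_force: 0.0
[ 0.05179547 -0.14484513  0.19835352] [ 0.79080975 -0.60406174  0.14273765] 1.4501490962880884e-05
side 66 z 0.0572 [array([ 0.038, -0.037]), array([0.138, 0.011]), np.float64(87.624)] [[0.028999999165534973, -0.10599999874830246], [0.03999999910593033, -0.10599999874830246], [0.04600000008940697, 0.03099999949336052], [0.03500000014901161, 0.03200000151991844]]
scene 248 z 0.0565 [array([ 0.052, -0.031]), array([0.034, 0.145]), np.float64(0.899)] [[0.03400000184774399, 0.04100000113248825], [0.035999998450279236, -0.10400000214576721], [0.07000000029802322, -0.10400000214576721], [0.06700000166893005, 0.04100000113248825]]
```

```bash
python3 -m creep '[{"jaw":1,"travel":[-1,10,0],"roll":0},{"jaw":1,"travel":[-2,18,0],"roll":0},{"jaw":1,"travel":[-2.5,25,0],"roll":0},{"jaw":1,"travel":[-3,31,0],"roll":0},{"jaw":1,"travel":[-3.5,37,0],"roll":0},{"jaw":1,"travel":[-4,43,0],"roll":0},{"jaw":1,"travel":[-4.5,49,0],"roll":0},{"jaw":1,"travel":[-5,54,0],"roll":0},{"jaw":1,"travel":[-5.5,59,0],"roll":0},{"jaw":1,"travel":[-6,63,0],"roll":0},{"jaw":1,"travel":[-6.4,66,0],"roll":0},{"jaw":1,"travel":[-6.4,66,0],"roll":0}]'
python3 - <<'E'
from h import *
o=observe();print(tob(o['position']),o['ft_force'],o['grip_width']);off(('side','scene'))
E
```

```text
time_s: 12.7
position: [0.5708, -0.0548, 0.1998]
tool_rot: [[0.995, 0.097, 0.0], [0.097, -0.995, 0.0], [0.0, -0.0, -1.0]]
ft_force: [1.1, -0.3, -0.2]
grip_width: -0.0003
gripper_force: 0.0
[ 0.05202192 -0.0782037   0.19978608] [ 1.07307752 -0.29485694 -0.24039547] -0.0002569045677761915
scene 243 z 0.0567 [array([0.051, 0.01 ]), array([0.158, 0.034]), np.float64(89.34)] [[0.03400000184774399, -0.06800000369548798], [0.06700000166893005, -0.06800000369548798], [0.0689999982714653, 0.08900000154972076], [0.03500000014901161, 0.08900000154972076]]
```

```bash
python3 -m creep '[{"jaw":1,"travel":[-0.2,2,0],"roll":0},{"jaw":1,"travel":[-0.4,4,0],"roll":0},{"jaw":1,"travel":[-0.5,5,0],"roll":0}]'
python3 -m creep '[{"jaw":1,"travel":[-0.1,1,0],"roll":0},{"jaw":1,"travel":[-0.2,2,0],"roll":0},{"jaw":1,"travel":[-0.3,3,0],"roll":0}]'
python3 -c "
from h import *
o=observe();print(tob(o['position']),o['ft_force']);off()"
```

```text
time_s: 13.1
position: [0.5703, -0.0501, 0.1996]
tool_rot: [[0.995, 0.097, -0.0], [0.097, -0.995, 0.0], [-0.0, -0.0, -1.0]]
ft_force: [-0.8, -0.4, -0.4]
grip_width: -0.0001
gripper_force: 0.2
time_s: 13.4
position: [0.57, -0.0473, 0.1997]
tool_rot: [[0.995, 0.097, -0.0], [0.097, -0.995, 0.0], [-0.0, -0.0, -1.0]]
ft_force: [-0.3, 0.1, -0.7]
grip_width: -0.0001
gripper_force: 0.3
[ 0.05195892 -0.07061561  0.19969025] [-0.3080996   0.09343615 -0.6952137 ]
scene 235 z 0.0565 [array([0.051, 0.017]), array([0.034, 0.144]), np.float64(0.712)] [[0.032999999821186066, 0.08900000154972076], [0.03500000014901161, -0.0560000017285347], [0.06800000369548798, -0.054999999701976776], [0.06700000166893005, 0.08900000154972076]]
```

```bash
python3 -m creep '[{"jaw":1,"travel":[-0.1,1,0],"roll":0},{"jaw":1,"travel":[-0.2,2,0],"roll":0}]'
python3 -m creep '[{"jaw":1,"travel":[-0.1,1,0],"roll":0},{"jaw":1,"travel":[-0.2,2,0],"roll":0}]'
python3 - <<'E'
from h import *
p,d=get_image('scene');cv2.imwrite('pics/s4.png',cv2.resize(p[190:280,230:340,::-1],None,fx=6,fy=6,interpolation=cv2.INTER_CUBIC))
E
```

```text
time_s: 13.7
position: [0.5699, -0.0461, 0.1998]
tool_rot: [[0.995, 0.097, 0.0], [0.097, -0.995, -0.002], [0.0, 0.002, -1.0]]
ft_force: [-1.4, -10.6, -0.4]
grip_width: -0.0004
gripper_force: 5.2
time_s: 13.9
position: [0.5699, -0.0454, 0.2]
tool_rot: [[0.995, 0.097, 0.001], [0.097, -0.995, -0.005], [0.0, 0.005, -1.0]]
ft_force: [-1.2, -20.3, -0.8]
grip_width: 0.0001
gripper_force: 10.0
```

View pics/s4.png

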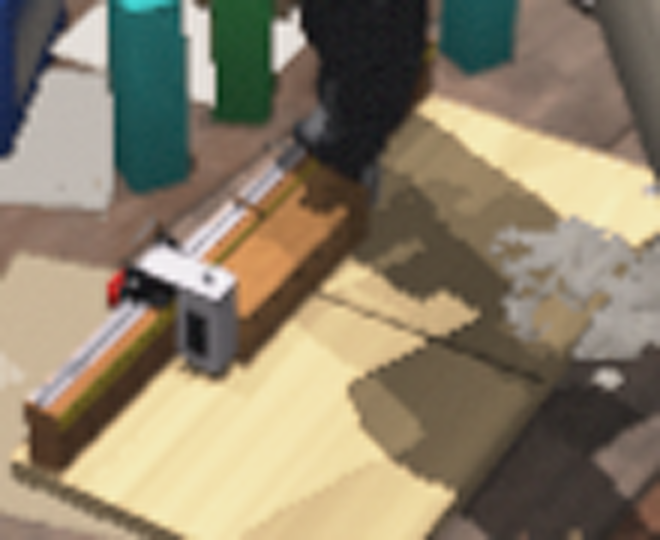

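The force rises to 20 N, and the crop shows the bar's end against the stop at (238,310) and its side along the fence. I'll retreat and then press it squarely against the fence.

```bash
python3 -m creep '[{"jaw":1,"travel":[0.5,-5,0],"roll":0},{"jaw":1,"travel":[2,-25,0],"roll":0},{"jaw":1,"travel":[2,-25,40],"roll":0},{"jaw":1,"travel":[0,-25,80],"roll":0},{"jaw":-1,"travel":[-30,-5,100],"roll":0},{"jaw":-1,"travel":[-55,30,100],"roll":0},{"jaw":-1,"travel":[-60,70,100],"roll":0},{"jaw":-1,"travel":[-60,73,80],"roll":0},{"jaw":-1,"travel":[-60,73,35],"roll":0},{"jaw":-1,"travel":[-60,73,0],"roll":0},{"jaw":-1,"travel":[-60,73,0],"roll":0}]'
python3 -m creep '[{"jaw":-1,"travel":[8,0.8,0],"roll":0},{"jaw":-1,"travel":[16,1.6,0],"roll":0},{"jaw":-1,"travel":[21,2.1,0],"roll":0},{"jaw":-1,"travel":[24,2.4,0],"roll":0},{"jaw":-1,"travel":[26,2.6,0],"roll":0},{"jaw":-1,"travel":[28,2.8,0],"roll":0},{"jaw":-1,"travel":[28,2.8,0],"roll":0}]'
python3 -c "
from h import *
o=observe();print(tob(o['position']),o['ft_force'])"
```

```text
time_s: 15.05
position: [0.5087, 0.0299, 0.1965]
tool_rot: [[0.995, 0.097, -0.008], [0.097, -0.995, 0.002], [-0.008, -0.002, -1.0]]
ft_force: [0.3, -0.6, 0.8]
grip_width: 0.0853
gripper_force: 0.0
time_s: 15.75
position: [0.5364, 0.0326, 0.1998]
tool_rot: [[0.995, 0.098, -0.005], [0.098, -0.995, 0.0], [-0.005, -0.001, -1.0]]
ft_force: [-8.4, -1.6, 7.1]
grip_width: 0.0853
gripper_force: 5.0
[0.02614384 0.01213382 0.19984542] [-8.42955344 -1.62928907  7.08318211]
```

```bash
python3 -m creep '[{"jaw":-1,"travel":[-6,-0.6,0],"roll":0},{"jaw":-1,"travel":[-25,-2.5,0],"roll":0},{"jaw":-1,"travel":[-40,-4,40],"roll":0},{"jaw":-1,"travel":[-60,-6,85],"roll":0},{"jaw":-1,"travel":[-100,-10,120],"roll":0},{"jaw":-1,"travel":[-130,-13,140],"roll":0},{"jaw":-1,"travel":[-130,-13,140],"roll":0},{"jaw":-1,"travel":[-130,-13,140],"roll":0}]'
python3 - <<'E'
from h import *
off();print(observe()['ft_force'],observe()['qvel'])
p,d=get_image('wrist');cv2.imwrite('pics/w2.png',p[:,:,::-1])
E
```

```text
time_s: 16.55
position: [0.4074, 0.0194, 0.3402]
tool_rot: [[0.995, 0.096, 0.002], [0.096, -0.995, -0.0], [0.002, 0.001, -1.0]]
ft_force: [1.0, -0.2, -0.5]
grip_width: 0.0854
gripper_force: 0.0
scene 237 z 0.0566 [array([0.051, 0.016]), array([0.147, 0.033]), np.float64(89.977)] [[0.03400000184774399, -0.05700000002980232], [0.06800000369548798, -0.05700000002980232], [0.06800000369548798, 0.09000000357627869], [0.03500000014901161, 0.09000000357627869]]
side 232 z 0.0572 [array([0.051, 0.013]), array([0.034, 0.15 ]), np.float64(0.099)] [[0.03400000184774399, 0.08799999952316284], [0.03400000184774399, -0.06199999898672104], [0.06800000369548798, -0.06199999898672104], [0.06800000369548798, 0.08799999952316284]]
[-0.08535116  0.09090454 -0.60261111] [ 0.18657408  1.05249955 -0.18087755 -0.01350739  0.29376676 -0.11782528]
```

View pics/w2.png

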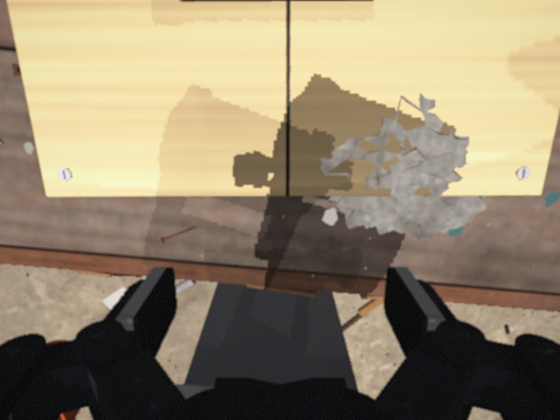

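The wrist view shows only the bar's near bottom edge, at row 0. I'll take one last look from the side.

```bash
python3 - <<'E'
from h import *
a=cv2.imread('pics/side_last.png')[170:270,205:315];b=cv2.imread('pics/scene_last.png')[195:285,235:335]
f=lambda i:cv2.resize(i,(390,390),interpolation=cv2.INTER_CUBIC)
cv2.imwrite('pics/f.png',np.hstack([f(a),f(b)]))
p,d=get_image('scene');B=tob(cloud('scene',d));x,y,z=B[...,0],B[...,1],B[...,2]
for a in(.045,.055,.065,.075):
    s=(abs(x-a)<.005)&(abs(y-.096)<.008)&(z>.07);print(a,np.median(z[s]))
E
```

```text
0.045 0.08136285382043773
0.055 0.0834486065675007
0.065 0.08484502550931095
0.075 0.0833813360922886
```

View pics/f.png

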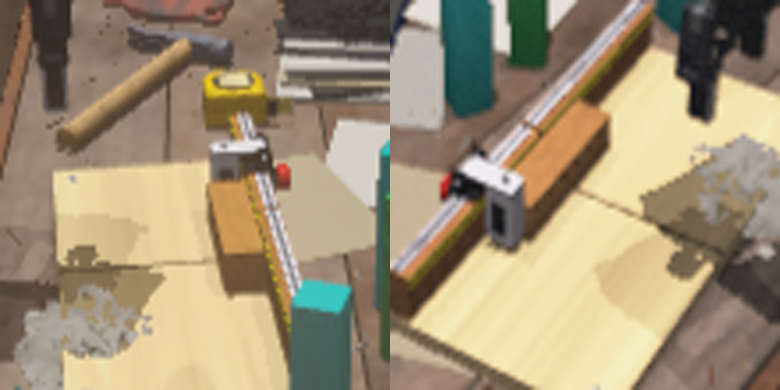

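Both halves show the bar snug on the fence with its end against the stop, at (225,183) on the left and (525,200) on the right. The stop is down and the arm is clear, so I'll hand in.

```bash
python3 -c "
from rig import *
print(close_job())"
```

```text
the job is handed in; nothing more can be done
None
```

I handed the job in with the stop flipped down, the offcut tipped over and pushed snug along the fence against the stop, and no tools touched as far as I could see; no verdict came back.

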